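Hold a stage bracket against the sprung fence of a jig

ROBOT

A 7-joint arm with a two-finger parallel gripper is mounted at the origin on the work surface. World frame = base frame: x ahead of the robot, y to its left, z up, the work surface at z = 0. Lengths are in m, angles in rad, forces in N, time in s.
With the tool pointing down it reaches from about 0.4 to 0.85 m from the base axis. Payload 4.5 kg.
Tool frame: the origin (TCP) lies where the fingers leave the gripper's body, on its centre line; the fingertips stand 64 mm ahead of it and the grasp point (between the pads) lies 45 mm ahead of it; z points along the fingers, y is the line along which they close (so a half turn about z gives the same grasp; the last joint's range is limited). The gripper opens to 88 mm and grips with 3 to 60 N. Pads are 18 mm wide; open, the fingers measure 123 mm over their backs; the gripper's body (75 mm by 187 mm) begins 45 mm behind the grasp point.
Start: joints at [1.143, 0.689, -0.195, 1.565, 0.157, 0.902, -0.215], TCP at [0.279, -0.56, 0.303] pointing down, gripper open.
Joint ranges: [-3.01, 3.01], [-0.46, 2.08], [-1.47, 1.51], [0.13, 2.56], [-1, 4.14], [0.04, 2.09], [-2.66, 2.66]. Speed limits (rad/s): [2.57, 2.57, 3.14, 3.14, 3.14, 3.14, 3.14].

INTERFACE

Orientations are given as a unit quaternion [x, y, z, w].
In Python, from plant import r gives the robot as it stands.
- The arm moves only by the tool play_rows, never from a script. Its arguments are lists of equal length, an entry for each row: "translation": the shift along the tool's x, y, z in m, a list of three; "delta_rot": the turn, a rotation vector about the tool's x, y, z in degrees, a list of three; "grip": the opening, from -1 (shut) to 1 (fully open). In form: {"translation": [[x, y, z], ...], "delta_rot": [[rx, ry, rz], ...], "grip": [grip, ...]}. A call has 1 to 20 rows; each row shifts and turns the commanded pose from where the row before left it, along the tool's axes as they then stand; what a row does not reach is not made up. A row lasts 1/8 s, in which the tool goes at most 62.5 mm and 10.7 degrees, less where a joint would pass 70% of its speed; a pose out of reach is approached as far as the arm can. A call with a gripper value outside its range is refused whole. The fingers move at their own pace and stop on an object; "squeeze" is the grip in N (left out, the last holds). Time passes only in rows, so rows that do not move let the fingers close. It gives the time, the measured TCP pose, the force, the opening and the grip force at its end, in the units of the state.
- r.get_state(): the state, without advancing time (a new reading comes with each control period).
- r.snapshot(name): name is "scene" or "top" or "wrist"; returns the picture (480x640x3 uint8, blue, green, red); there is no depth.
- r.get_calibration(name): a dict with "intrinsics" (3x3 intrinsics, pixels), "k1" (the pictures are not rectified: a ray, as slopes to the right and down, at radius r is drawn at 1 + k1 r^2 times it, then the intrinsics apply), "eye" and "rotation" of the camera in the world. Camera axes: x right, y up, looking along -z (the intrinsics and any distortion apply to the point x, -y, -z); pixel columns grow to the right and rows downward; lengths in m; the calibration is good to about 2 mm. A picture is of the moment at which its call begins: read the wrist's pose just before it. get_calibration takes no time and is no camera call; for the wrist camera it gives the pose at the moment of the call.
- r.finish_job(): hands the job in; it is judged then, once.
Trained networks look in the newest picture that a camera, given by its name, has taken for a name from the list of things; names that differ only in an ending like _2 or _b are one class to them, and where a whole thing is asked for, a point or a joint stands for the part that bears it (a point fixed in the world has none). Each returns a list of dicts, best first, with "confidence" (0 to 1); they miss things now and then, are a little off and sometimes report something else, mostly with a low value. They report only what shows in the picture. A call takes as long as a camera call.
- r.look_for(camera, target): "point" ([x, y, z] in m, in world coordinates, good to about 4 mm: the middle of the surface that is visible of it).
- r.silhouettes(camera, target): "pixels" (480x640 bool, what is visible of it).
The state is a dict: "clock": time; "q": joint angles; "qd": joint speeds; "joint_torque": joint torques, N m; "tool_pos": TCP position; "eef_rot": TCP orientation; "contact_force": force on the tool from outside, world axes, zero at the start; "moment": the same for the moment, N m; "opening": opening from 0.0 (shut) to 1.0 (fully open); "finger_force": force on a finger pad.
Only numpy, scipy, OpenCV 4.12 (cv2) and the standard library are available. Lean on these libraries where they do the work, as an engineer would, in place of code of your own. Each camera call takes 0.05 s, during which the arm holds its last target. There are 200 camera calls.

TASK

On the microscope bench, pick up the longer of the two dark metal angle brackets and lay it flat on the bed of the blue jig, between the rails, a little short of the sprung fence, with its upright plate at the end away from the fence. Then slide it, flat and square, so that the free end of its foot pushes the fence back until the fence's face is level with the two black pins on the rails (a steady 8 N or so), never as far as the end of the fence's travel, and finish there, still holding and pressing it so that a colleague can put in the screws. Leave the other loose things where they are.

Things in the scene. Friction and masses are not known exactly. Their poses are not given: they have to be found in the camera images.
- bracket: Long dark angle bracket: flat foot 90 (x) x 60 (y) x 8 (z) mm; from one end stands a plate 12 mm thick, 44 mm wide (y), top 48 mm above the underside. Four bright holes in the foot. Origin: centre of the foot's underside, z up. +x points along the foot away from the plate: free end at x = +45 mm, plate from x = -45 to -33 mm. Loose, 0.13 to 0.27 kg. Starts on its foot, left or right of the jig.
- web (a point): Centre of the top edge of the long bracket's upright plate, 39 mm behind (-x) the bracket's origin and 48 mm above its underside: the place to grip, fingers closing along the bracket's x over the 12 mm thickness.
- jig: Blue jig, fixed; position and yaw vary. Bed 250 (x) x 110 (y) mm, 12 mm thick. Two steel rails along x: 70 mm apart inside, 10 mm wide, 12 mm above the bed, x = -125 to +75 mm; the lane between is open at the -x end. At x = 101 to 125 mm a fixed steel housing, top 46 mm above the bench, carries the fence. Origin: centre of underside, on the bench. +x: pressing direction, towards the fence.
- bed (a point): The point on the bed's upper face over the jig's origin, 12 mm above the bench, axes as the jig's: the lane's centre line is its x axis.
- fence: Sprung fence with a black rubber face 60 mm wide (y), 30 mm tall, 2 to 32 mm above the bed. Origin: centre of its front surface, facing the jig's -x, 17 mm above the bed; axes as the jig's. It slides along jig x: origin at jig x = +50 mm at rest, stop at +75 mm. Spring 0.8 N per mm, no preload: 8 N at x = +60 mm, level with the two black pins (6 mm thick, on the rails, tops 24 mm above the bed).
- spare: The short spare bracket, the same shape but with a foot only 56 mm long and two holes. Origin: centre of its underside. Not for this job; leave it.
- objective: Microscope objective lens, dark, 32 mm across and 45 mm tall, upright. Origin at its underside. Leave it.
- screwdriver: Screwdriver, 170 mm, lying on the bench. Leave it.
- tape: Roll of white tape, 56 mm across, 19 mm tall. Leave it.
- jar: White screw-cap jar, 48 mm across, 60 mm tall. Leave it.

How it is judged:
By the outcome, as a careful person would: the job done as asked, in the order asked, and still so for the second after the job is handed in, while the arm keeps its last pose, push and grip.
It also fails if it takes over 45 s, if anything falls off the work surface, if the arm or the gripper's body presses on something with over 40 N, if the wrist force passes 120 N, or if a joint passes its speed limit or range.

## Working session

There is one attempt and no reset: what is moved stays moved. The work goes in short steps, Python scripts to look and compute and a tool call to move; the robot and the scene stay as the last step left them, time stands still between calls to the robot, and variables do not carry over. Pictures are saved under pics/ and viewed, at most 10 in all, crops included, and the job is handed in when it is done.

Besides the shell and the picture viewer there is one more tool, called as name(argument=value, ...) on one line, values as JSON. play_rows: Moves the arm, as the interface text tells. Its arguments: {"type":"object","properties":{"translation":{"type":"array","items":{"type":"array","items":{"type":"number"}}},"delta_rot":{"type":"array","items":{"type":"array","items":{"type":"number"}}},"grip":{"type":"array","items":{"type":"number"}},"squeeze":{"type":"number"}},"required":["translation","delta_rot","grip"]}

```bash
mkdir -p pics; ls
python3 - <<'E'
from plant import r
import cv2,numpy as np
s=r.get_state(); print({k:np.round(v,3).tolist() for k,v in s.items()})
for c in("scene","top"):
    im=r.snapshot(c); cv2.imwrite(f"pics/{c}0.png",im)
    print(c,r.get_calibration(c))
    for t in("bracket","spare","jig","fence","web","bed","objective","jar","tape","screwdriver"):
        print(t,[(np.round(d["point"],3).tolist(),round(d["confidence"],2)) for d in r.look_for(c,t)][:3])
E
```

```text
pics
{'clock': 0.0, 'q': [1.143, 0.69, -0.195, 1.566, 0.157, 0.902, -0.215], 'qd': [0.0, 0.001, -0.0, 0.002, -0.001, -0.001, -0.003], 'joint_torque': [0.0, -52.756, -1.266, -15.343, -0.053, 0.007, 0.0], 'tool_pos': [0.278, -0.559, 0.302], 'eef_rot': [0.973, 0.229, -0.0, -0.001], 'contact_force': [-0.241, 0.513, -0.154], 'moment': [-0.008, 0.007, 0.019], 'finger_force': 0.0, 'opening': 1.003}
scene {'intrinsics': array([[474.24663255,   0.        , 309.45656006],
       [  0.        , 474.24663255, 245.07669469],
       [  0.        ,   0.        ,   1.        ]]), 'k1': -0.0930685751361018, 'eye': array([1.32832164, 0.02700001, 0.81818276]), 'rotation': array([0.27116124, 0.27779302, 0.67596364, 0.62639906])}
bracket [([0.408, -0.29, 0.009], 0.6)]
spare [([0.463, 0.272, 0.006], 0.86)]
jig [([0.605, 0.029, 0.012], 0.84)]
fence [([0.65, 0.005, 0.035], 0.98)]
web [([0.409, -0.293, 0.008], 0.77)]
bed [([0.61, 0.024, 0.01], 0.93)]
objective [([0.645, 0.27, 0.036], 0.51)]
jar [([0.623, -0.418, 0.04], 0.67), ([0.654, 0.0, 0.035], 0.36)]
tape [([0.638, 0.408, 0.013], 0.73)]
screwdriver []
top {'intrinsics': array([[530.82970277,   0.        , 319.33301031],
       [  0.        , 530.82970277, 239.98175584],
       [  0.        ,   0.        ,   1.        ]]), 'k1': -0.031214505223259685, 'eye': array([0.43290228, 0.0065215 , 1.49506571]), 'rotation': array([-0.03118462,  0.03849079,  0.71199062, -0.70043939])}
bracket [([0.419, -0.296, 0.011], 0.86)]
spare [([0.459, 0.266, 0.009], 0.91)]
jig []
fence [([0.648, 0.003, 0.036], 0.55), ([0.418, -0.295, 0.012], 0.38)]
web [([0.417, -0.295, 0.006], 0.86)]
bed [([0.588, 0.028, 0.011], 0.92)]
objective [([0.637, 0.271, 0.037], 0.61)]
jar [([0.609, -0.416, 0.058], 0.8)]
tape [([0.634, 0.414, 0.015], 0.5)]
screwdriver [([0.734, -0.321, 0.024], 0.89), ([0.635, 0.272, 0.036], 0.18)]
```

View pics/top0.png

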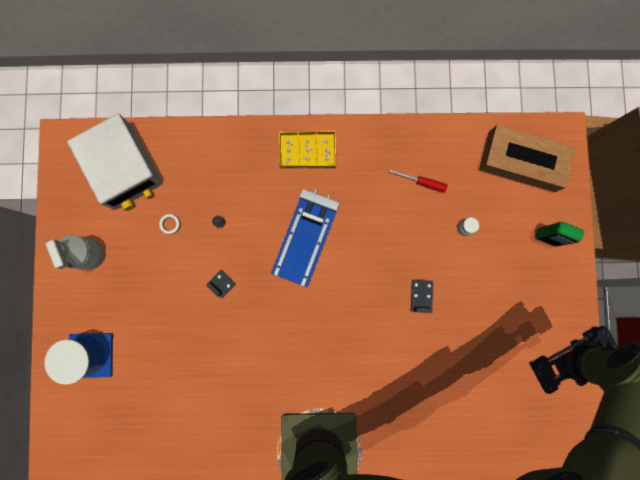

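View pics/scene0.png

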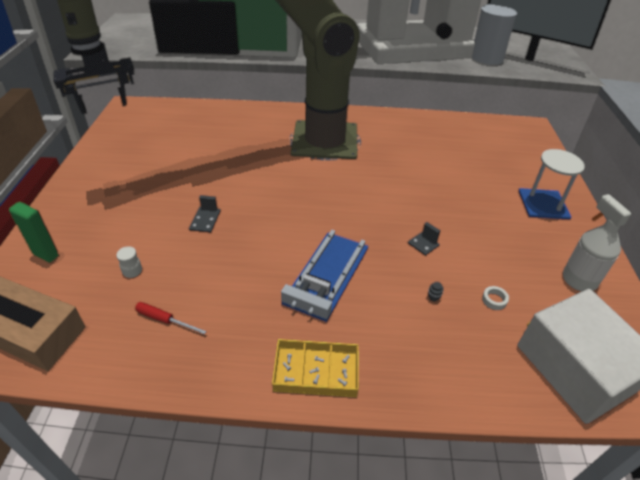

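The top view shows the long four-hole bracket at about (422,296), with its plate at the end near the robot. The jig is at (305,238), with its fence towards (318,212). The spare is at (221,284). The scene view agrees. I'll fit poses from the silhouettes.

```bash
cat > h.py <<'E'
from plant import r
import cv2,numpy as np
from scipy.spatial.transform import Rotation as R
from scipy.optimize import minimize
def box(x0,x1,y0,y1,z0,z1): return np.array([[x,y,z] for x in(x0,x1) for y in(y0,y1) for z in(z0,z1)])/1000.
BR=[box(-45,45,-30,30,0,8),box(-45,-33,-22,22,0,48)]
JIG=[box(-125,125,-55,55,0,12),box(-125,75,35,45,12,24),box(-125,75,-45,-35,12,24),box(101,125,-55,55,0,46)]
def proj(P,c):
    p=R.from_quat(c["rotation"]).inv().apply(np.atleast_2d(P)-c["eye"])
    s=np.c_[p[:,0],-p[:,1]]/-p[:,2:3]
    s=s*(1+c["k1"]*(s**2).sum(1,keepdims=True))
    K=c["intrinsics"]; return s*[K[0,0],K[1,1]]+K[:2,2]
def pose(v): return R.from_euler("z",v[3]),np.array(v[:3])
def mask(boxes,v,c):
    m=np.zeros((480*4,640*4),np.uint8); rt,t=pose(v)
    for b in boxes:
        h=cv2.convexHull(np.float32(proj(rt.apply(b)+t,c)))
        cv2.fillConvexPoly(m,np.int32(np.round((h+.5)*4-.5)),1)
    return cv2.resize(m*1.0,(640,480),interpolation=cv2.INTER_AREA)
def fit(boxes,obs,v0,fixz=None):
    full=lambda u:u if fixz is None else [u[0],u[1],fixz,u[2]]
    def f(u):
        l=0
        for m,c in obs:
            a=mask(boxes,full(u),c); l+=1-np.minimum(a,m).sum()/np.maximum(a,m).sum()
        return l/len(obs)
    u0=np.array(v0 if fixz is None else [v0[0],v0[1],v0[3]],float)
    for k in(1,.3):
        st=np.array([.01,.01,.005,.15] if fixz is None else [.01,.01,.15])*k
        o=minimize(f,u0,method="Nelder-Mead",options=dict(initial_simplex=np.vstack([u0,u0+np.diag(st)]),maxiter=250,xatol=1e-4,fatol=1e-5)); u0=o.x
    return np.array(full(o.x)),o.fun
def sil(cam,t):
    c=r.get_calibration(cam); s=r.silhouettes(cam,t)
    return [(d["pixels"]*1.0,c,d["confidence"]) for d in s]
E
python3 - <<'E'
from h import *
for t,b,v0 in(("bracket",BR,(.42,-.296,0,0)),("jig",JIG,(.585,.03,0,-.35))):
    obs=[]
    for cam in("scene","top"):
        s=sil(cam,t); print(t,cam,[(x[2],x[0].sum()) for x in s])
        if s: obs.append(s[0][:2])
    for o in [obs]+[[x] for x in obs]: print(np.round(fit(b,o,v0,0.0),4) if 0 else fit(b,o,v0,0.0))
    print("freez",fit(b,obs,v0))
c=r.get_calibration("wrist"); s=r.get_state()
rt=R.from_quat(s["eef_rot"]); print("cam in tool",rt.inv().apply(c["eye"]-s["tool_pos"]),(rt.inv()*R.from_quat(c["rotation"])).as_matrix().round(3),c["intrinsics"],c["k1"])
E
```

```text
bracket scene [(0.62, np.float64(787.0))]
bracket top [(0.58, np.float64(669.0))]
(array([ 0.42179374, -0.2942603 ,  0.        , -0.0853911 ]), np.float64(0.08091550259716301))
(array([ 0.42355896, -0.29286475,  0.        , -0.07474587]), np.float64(0.06242496998799518))
(array([ 0.42094938, -0.29431496,  0.        , -0.06001626]), np.float64(0.07719510091426596))
freez (array([ 0.42021046, -0.29459752, -0.00321804, -0.06393629]), np.float64(0.07361029584958145))
jig scene [(0.92, np.float64(4013.0))]
jig top [(0.58, np.float64(3538.0))]
(array([ 0.58532666,  0.03096015,  0.        , -0.37890767]), np.float64(0.04628378586684384))
(array([ 0.58629188,  0.03200834,  0.        , -0.37368106]), np.float64(0.0573692178795584))
(array([ 0.58600482,  0.03029228,  0.        , -0.37908346]), np.float64(0.028723201771840845))
freez (array([ 0.5858448 ,  0.03071596, -0.00085017, -0.38139112]), np.float64(0.044223463718566225))
cam in tool [ 7.43071117e-02  1.25406330e-05 -8.20467765e-02] [[-0.     0.959  0.285]
 [ 1.     0.     0.001]
 [ 0.001  0.285 -0.959]] [[404.5843105    0.         324.64191433]
 [  0.         404.5843105  250.22180215]
 [  0.           0.           1.        ]] -0.06781612201131021
```

play_rows(translation=[[0.0355, -0.0325, 0], [0.0355, -0.0325, 0], [0.0355, -0.0325, 0], [0.0355, -0.0325, 0], [0.0355, -0.0325, 0], [0.0355, -0.0325, 0], [0, 0, 0.01], [0, 0, 0.01], [0, 0, 0.01], [0, 0, 0.01], [0, 0, 0.01], [0, 0, 0.01], [0, 0, 0], [0, 0, 0]], delta_rot=[[0, 0, 0], [0, 0, 0], [0, 0, 0], [0, 0, 0], [0, 0, 0], [0, 0, 0], [0, 0, -9.8], [0, 0, -9.8], [0, 0, -9.8], [0, 0, -9.8], [0, 0, -9.8], [0, 0, -9.8], [0, 0, 0], [0, 0, 0]], grip=[1, 1, 1, 1, 1, 1, 1, 1, 1, 1, 1, 1, 1, 1], squeeze=50)

```text
clock: 3.05
tool_pos: [0.3825, -0.2902, 0.2431]
eef_rot: [0.737, 0.676, 0.0, 0.0]
contact_force: [0.2, -0.5, -0.1]
opening: 1.003
finger_force: 0.0
```

Run:
```python
from h import *
s=r.get_state(); print(s["clock"],s["q"].round(2) if hasattr(s["q"],"round") else s["q"],s["tool_pos"],s["eef_rot"],s["contact_force"])
c=r.get_calibration("wrist"); im=r.snapshot("wrist")
o=sil("wrist","bracket"); print([(x[2],x[0].sum()) for x in o])
v,f=fit(BR,[(o[0][0],c)],(.421,-.294,0,-.075),0.0); print(v,f)
print(fit(BR,[(o[0][0],c)],(.421,-.294,0,-.075)))
np.savez("o1.npz",m=o[0][0],**c)
m=(mask(BR,v,c)>.5).astype(np.uint8); cs,_=cv2.findContours(m,0,1); cv2.drawContours(im,cs,-1,(0,255,0),1)
cv2.imwrite("pics/w1.png",im)
```

```text
3.05 [ 0.82  0.63 -0.42  2.05  0.47  0.56 -0.02] [ 0.38253727 -0.29022023  0.24307695] [7.36756469e-01 6.76158098e-01 8.08050422e-05 3.54214482e-04] [ 0.18462485 -0.51653801 -0.08089246]
[(0.58, np.float64(8500.0))]
[ 0.41988901 -0.29423756  0.         -0.08502567] 0.015871973378869475
(array([ 0.41970135, -0.29388381,  0.0011323 , -0.08600418]), np.float64(0.018113914945251386))
```

View pics/w1.png

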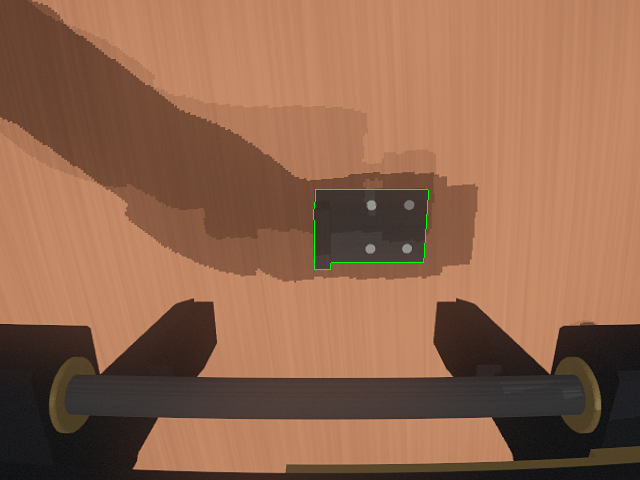

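The overlay of the fitted long bracket follows its outline at (314–429, 189–269), with the plate on the left and the fingers straddling it. Descending to grip.

play_rows(translation=[[-0.0005, -0.0016, 0.03], [0, 0, 0.04], [0, 0, 0.04], [0, 0, 0.03], [0, 0, 0.016], [0, 0, 0.008], [0, 0, 0], [0, 0, 0], [0, 0, 0], [0, 0, 0], [0, 0, 0], [0, 0, 0], [0, 0, 0], [0, 0, 0]], delta_rot=[[0, 0, 0], [0, 0, 0], [0, 0, 0], [0, 0, 0], [0, 0, 0], [0, 0, 0], [0, 0, 0], [0, 0, 0], [0, 0, 0], [0, 0, 0], [0, 0, 0], [0, 0, 0], [0, 0, 0], [0, 0, 0]], grip=[1, 1, 1, 1, 1, 1, 1, -1, -1, -1, -1, -1, -1, -1], squeeze=50)

```text
clock: 4.9
tool_pos: [0.3807, -0.2905, 0.0787]
eef_rot: [0.736, 0.677, -0.0, 0.0]
contact_force: [0.2, 1.3, 0.3]
opening: 0.23
finger_force: 0.0
```

play_rows(translation=[[0, 0, 0], [0, 0, 0], [0, 0, 0], [0, 0, 0], [0, 0, -0.01], [0, 0, -0.025], [0, 0, -0.045], [0, 0, -0.045], [0, 0, -0.025], [0, 0, 0], [0, 0, 0]], delta_rot=[[0, 0, 0], [0, 0, 0], [0, 0, 0], [0, 0, 0], [0, 0, 0], [0, 0, 0], [0, 0, 0], [0, 0, 0], [0, 0, 0], [0, 0, 0], [0, 0, 0]], grip=[-1, -1, -1, -1, -1, -1, -1, -1, -1, -1, -1])

```text
clock: 6.28
tool_pos: [0.3799, -0.2904, 0.2281]
eef_rot: [0.736, 0.677, -0.0, -0.001]
contact_force: [0.4, 0.2, -1.7]
opening: 0.132
finger_force: 50.0
```

```bash
cat > m.py <<'E'
from h import *
import sys
s=r.get_state(); c=r.get_calibration("wrist"); im=r.snapshot("wrist")
rt=R.from_quat(s["eef_rot"]); tp=np.array(s["tool_pos"]); ty=rt.apply([0,1,0])
yaw=np.arctan2(ty[1],ty[0]); g=tp+rt.apply([0,0,.045])
v0=np.array([g[0]+.039*np.cos(yaw),g[1]+.039*np.sin(yaw),g[2]-.034,yaw])
print("tool",tp,"yaw",yaw,"tilt",rt.apply([0,0,1]),s["opening"],s["finger_force"],s["contact_force"]); print("nominal",v0)
for t in sys.argv[1:]:
    b=BR if t=="bracket" else JIG; o=sil("wrist",t)
    print(t,[(x[2],x[0].sum()) for x in o])
    if not o: continue
    v,f=fit(b,[(o[0][0],c)],v0 if t=="bracket" else (.5855,.0305,0,-.379),v0[2] if t=="bracket" else 0.); print(v,f)
    m=(mask(b,v,c)>.5).astype(np.uint8); cs,_=cv2.findContours(m,0,1); cv2.drawContours(im,cs,-1,(0,255,0),1)
cv2.imwrite("pics/wl.png",im)
E
python3 m.py bracket
```

```text
tool [ 0.37987546 -0.29035114  0.2280525 ] yaw -0.08291005449091536 tilt [-1.55684993e-03  3.55443640e-04 -9.99998725e-01] 0.13226173827924845 49.99997282400727 [ 0.3830856   0.16339661 -1.73765852]
nominal [ 0.41867143 -0.29356493  0.14905256 -0.08291005]
bracket [(0.87, np.float64(19601.0))]
[ 0.41893163 -0.29404811  0.14905256 -0.089024  ] 0.3731630517846355
```

play_rows(translation=[[0.02, 0.0076, 0], [0.035, 0.0136, 0], [0.04, 0.0156, 0], [0.04, 0.0156, 0], [0.04, 0.0156, 0], [0.04, 0.0156, 0], [0.04, 0.0156, 0], [0.04, 0.0156, 0], [0.035, 0.0136, 0], [0.02, 0.0078, 0], [0, 0, 0], [0, 0, 0], [0, 0, 0], [0, 0, 0], [0, 0, 0], [0, 0, 0]], delta_rot=[[0, 0, 0], [0, 0, 0], [0, 0, 0], [0, 0, 0], [0, 0, 0], [0, 0, 0], [0, 0, 0], [0, 0, 0], [0, 0, 0], [0, 0, 0], [0, 0, 4], [0, 0, 5], [0, 0, 5], [0, 0, 3], [0, 0, 0], [0, 0, 0]], grip=[-1, -1, -1, -1, -1, -1, -1, -1, -1, -1, -1, -1, -1, -1, -1, -1])

```text
clock: 8.38
tool_pos: [0.5452, 0.0469, 0.2285]
eef_rot: [0.828, 0.561, -0.0, 0.0]
contact_force: [-0.2, -0.1, -1.0]
opening: 0.131
finger_force: 50.0
```

```bash
python3 m.py jig bracket; cp pics/wl.png pics/w2.png
```

```text
tool [0.54521468 0.04691932 0.22853842] yaw -0.37882790648697956 tilt [-3.78805532e-04 -2.61185050e-04 -9.99999894e-01] 0.1309390745677267 49.99980362132192 [-0.20846846 -0.13491222 -1.01730047]
nominal [ 0.58143248  0.03248413  0.14953842 -0.37882791]
jig [(0.76, np.float64(37543.0))]
[ 0.58631889  0.03173029  0.         -0.37832118] 0.25476427790158984
bracket [(0.66, np.float64(19369.0))]
[ 0.58137818  0.03183285  0.14953842 -0.38296951] 0.37905166936894863
```

View pics/w2.png

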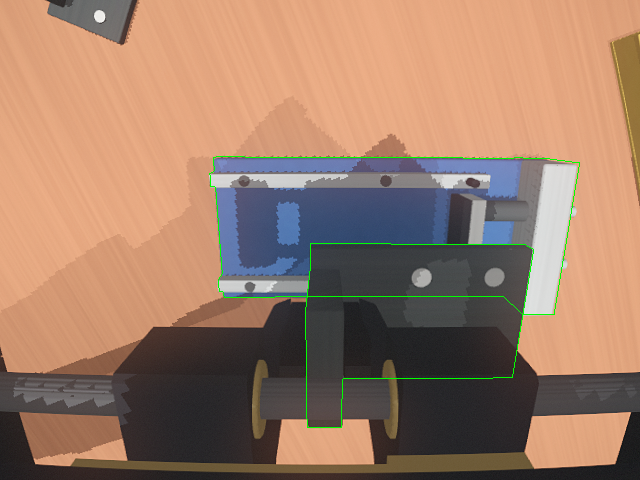

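The wrist picture shows the jig outline matched, with rails at rows 181 and 286, the fence face near column 455–480, and the pins near (473,182). The held bracket is square to the lane at (307–532, 243–427). I'll refine the fit on the unoccluded region only.

Run:
```python
from h import *
c=r.get_calibration("wrist"); r.snapshot("wrist")
reg=np.zeros((480,640)); reg[:238]=1; reg[:290,:290]=1
oj=sil("wrist","jig")[0][0]; ob=sil("wrist","bracket")[0][0]; of=sil("wrist","fence"); print([(x[2],x[0].sum()) for x in of])
f=of[0][0].astype(np.uint8); ys,xs=np.nonzero(f); print("fence bbox",xs.min(),xs.max(),ys.min(),ys.max())
import h
m0=h.mask
FB=[box(50,58,-30,30,14,44)]
for nm,b,m,rg,v0,z in(("jig",JIG+[box(50,101,-30,30,14,44)],np.maximum(oj,f),reg,(.586,.031,0,-.379),0.),("br",BR,ob,None,(.5814,.0325,0,-.379),.1495)):
    if rg is None: rg=np.zeros((480,640)); rg[:300]=1
    h.mask=lambda bb,v,c:m0(bb,v,c)*rg
    print(nm,fit(b,[(m*rg,c)],v0,z))
h.mask=m0
```

```text
[(0.75, np.float64(2747.0))]
fence bbox 447 575 194 268
jig (array([ 0.58607537,  0.03126023,  0.        , -0.38444674]), np.float64(0.011928536730177575))
br (array([ 0.58116838,  0.03153387,  0.1495    , -0.37125246]), np.float64(0.010349978659837777))
```

play_rows(translation=[[0.001, 0, 0.02], [0, 0, 0.035], [0, 0, 0.035], [0, 0, 0.025], [0, 0, 0.012], [0, 0, 0.004], [0, 0, 0], [0, 0, 0]], delta_rot=[[0, 0, 0], [0, 0, 0], [0, 0, 0], [0, 0, 0], [0, 0, 0], [0, 0, 0], [0, 0, 0], [0, 0, 0]], grip=[-1, -1, -1, -1, -1, -1, -1, -1])

```text
clock: 9.72
tool_pos: [0.5462, 0.0481, 0.0986]
eef_rot: [0.828, 0.561, 0.001, 0.0]
contact_force: [0.4, 0.5, -2.3]
opening: 0.132
finger_force: 50.0
```

```bash
python3 m.py; cp pics/wl.png pics/w3.png
```

```text
tool [0.54624661 0.04809117 0.09857782] yaw -0.37960720336353 tilt [ 1.66142823e-03  2.85249842e-04 -9.99998579e-01] 0.13174801064419447 49.99978881329298 [ 0.38018508  0.53912948 -2.33988682]
nominal [ 0.58254497  0.03365233  0.01957788 -0.3796072 ]
```

View pics/w3.png

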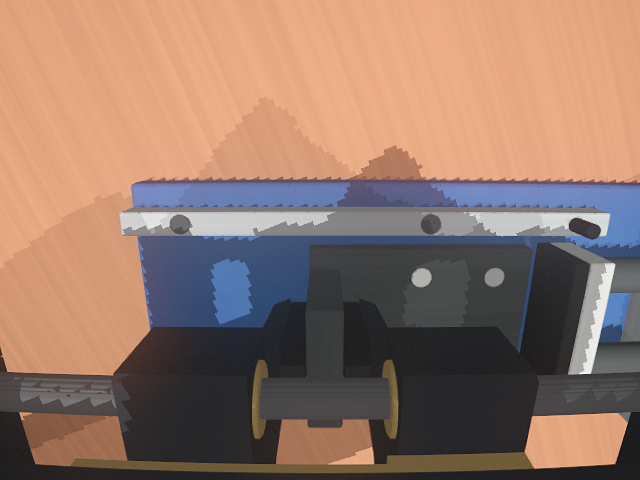

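The bracket sits in the lane, its edge (row 245) parallel to the left rail's inner edge (row 236) with about a 4 mm gap. The free end (col 528) is short of the fence (col 535 or so). Lowering gently.

play_rows(translation=[[-0.0007, 0, 0.003], [0, 0, 0.003], [0, 0, 0.001], [0, 0, 0.001], [0, 0, 0], [0, 0, 0]], delta_rot=[[0, 0, 0], [0, 0, 0], [0, 0, 0], [0, 0, 0], [0, 0, 0], [0, 0, 0]], grip=[-1, -1, -1, -1, -1, -1])

```text
clock: 10.52
tool_pos: [0.5452, 0.0474, 0.0907]
eef_rot: [0.828, 0.561, -0.0, 0.0]
contact_force: [-2.6, -0.4, 9.5]
opening: 0.135
finger_force: 50.0
```

play_rows(translation=[[0, 0, -0.0003], [0, 0.002, 0], [0, 0.002, 0], [0, 0.002, 0], [0, 0.001, 0], [0, 0, 0], [0, 0, 0]], delta_rot=[[0, 0, 0], [0, 0, 0], [0, 0, 0], [0, 0, 0], [0, 0, 0], [0, 0, 0], [0, 0, 0]], grip=[-1, -1, -1, -1, -1, -1, -1])

```text
clock: 11.4
tool_pos: [0.5496, 0.046, 0.0907]
eef_rot: [0.827, 0.562, -0.002, -0.001]
contact_force: [-6.7, 1.4, 11.6]
opening: 0.132
finger_force: 50.0
```

```bash
python3 m.py; cp pics/wl.png pics/w4.png; python3 -c "
import cv2;a=cv2.imread('pics/w4.png');cv2.imwrite('pics/w4c.png',cv2.resize(a[180:400,300:640],None,fx=2.2,fy=2.2))"
```

```text
tool [0.54962289 0.04595006 0.09070627] yaw -0.3779470945044092 tilt [-4.05398993e-03  4.13951510e-04 -9.99991697e-01] 0.13221511968638264 50.021655298769474 [-6.74327446  1.36146392 11.56308337]
nominal [ 0.585688    0.03157717  0.01170665 -0.37794709]
```

View pics/w4c.png

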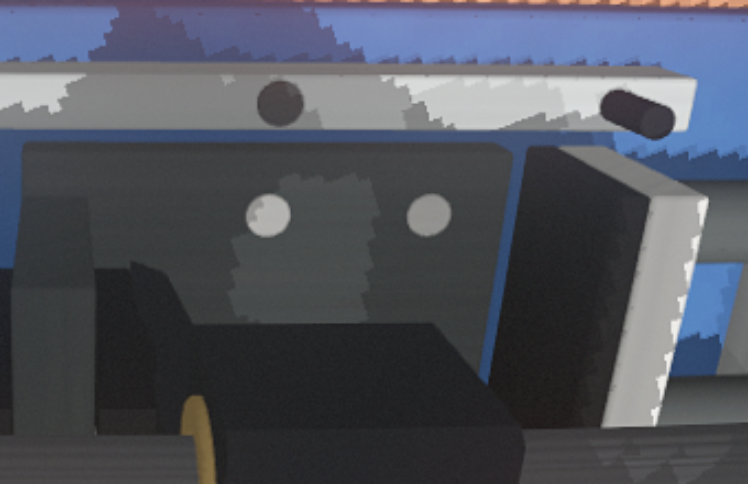

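The foot is square to the rubber face (edge at crop col 512, face at 525) with a few mm still to go. The down-force is causing friction, so I'll ease it.

play_rows(translation=[[0, 0, -0.0007], [0, 0, 0], [0, 0, 0]], delta_rot=[[0, 0, 0], [0, 0, 0], [0, 0, 0]], grip=[-1, -1, -1])

```text
clock: 11.82
tool_pos: [0.5522, 0.0448, 0.0907]
eef_rot: [0.828, 0.561, 0.0, 0.0]
contact_force: [-1.0, 0.5, 0.9]
opening: 0.131
finger_force: 50.0
```

play_rows(translation=[[0, 0.001, 0], [0, 0.0015, 0], [0, 0.0015, 0], [0, 0.001, 0], [0, 0.001, 0], [0, 0, 0], [0, 0, 0]], delta_rot=[[0, 0, 0], [0, 0, 0], [0, 0, 0], [0, 0, 0], [0, 0, 0], [0, 0, 0], [0, 0, 0]], grip=[-1, -1, -1, -1, -1, -1, -1])

```text
clock: 12.7
tool_pos: [0.5561, 0.0432, 0.0907]
eef_rot: [0.828, 0.561, -0.001, -0.001]
contact_force: [-5.2, 2.6, 7.1]
opening: 0.133
finger_force: 50.0
```

play_rows(translation=[[0, 0.001, -0.0003], [0, 0.0015, 0], [0, 0.0015, 0], [0, 0.001, 0], [0, 0.001, 0], [0, 0, 0], [0, 0, 0]], delta_rot=[[0, 0, 0], [0, 0, 0], [0, 0, 0], [0, 0, 0], [0, 0, 0], [0, 0, 0], [0, 0, 0]], grip=[-1, -1, -1, -1, -1, -1, -1])

```text
clock: 13.58
tool_pos: [0.5603, 0.0416, 0.0907]
eef_rot: [0.827, 0.562, -0.002, -0.002]
contact_force: [-8.7, 4.8, 7.3]
opening: 0.136
finger_force: 50.0
```

```bash
python3 m.py; cp pics/wl.png pics/w5.png; python3 -c "
import cv2;a=cv2.imread('pics/w5.png');cv2.imwrite('pics/w5c.png',cv2.resize(a[180:400,300:640],None,fx=2.2,fy=2.2))"
```

```text
tool [0.56030909 0.04160747 0.09073701] yaw -0.3780683451664182 tilt [-5.68968653e-03  7.44059567e-04 -9.99983537e-01] 0.13584610804366526 50.04551086574793 [-8.7236817   4.77491894  7.30729386]
nominal [ 0.59629885  0.02724504  0.01173775 -0.37806835]
```

View pics/w5c.png

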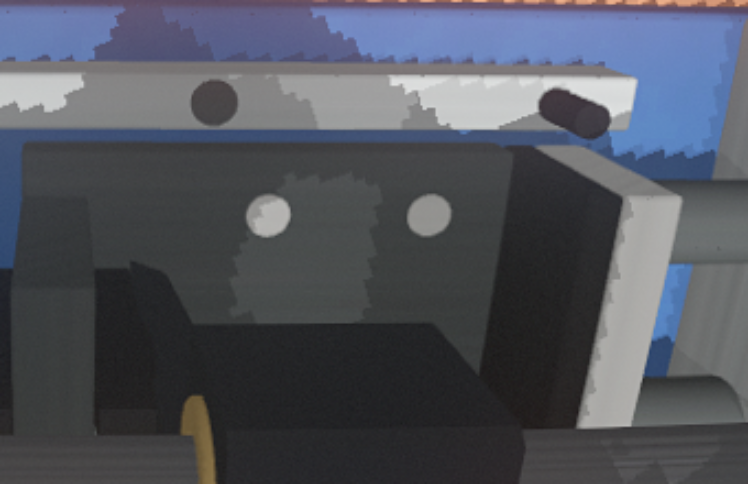

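The foot's free end now touches the fence squarely (edge along col ~510). The pins, at (575,112), are still ahead of the face. Pushing on.

play_rows(translation=[[0, 0.001, -0.0003], [0, 0.001, 0], [0, 0.001, 0], [0, 0.001, 0], [0, 0, 0], [0, 0, 0]], delta_rot=[[0, 0, 0], [0, 0, 0], [0, 0, 0], [0, 0, 0], [0, 0, 0], [0, 0, 0]], grip=[-1, -1, -1, -1, -1, -1])

```text
clock: 14.38
tool_pos: [0.5631, 0.0405, 0.0907]
eef_rot: [0.827, 0.562, -0.003, -0.003]
contact_force: [-10.0, 5.2, 6.1]
opening: 0.132
finger_force: 50.1
```

```bash
python3 m.py; cp pics/wl.png pics/w6.png
python3 - <<'E'
from h import *
c=r.get_calibration("wrist"); im=cv2.imread('pics/w6.png')
J=(.5861,.0312,0,-.382); rt,t=pose(J)
P=lambda x,y,z: proj(rt.apply(np.array([[x,y,z]])/1000)+t,c)[0]
for x in(58,60,62): print(x,"fence topcorner",P(x,30,44).round(1),((P(x,30,44)-[300,180])*3).round(0))
for n,q in(("railend",(75,35,24)),("pinbase",(60,40,24)),("pintop",(60,40,36))): print(n,P(*q).round(1),((P(*q)-[460,180])*4.2).round(0))
cv2.imwrite('pics/w6c.png',cv2.resize(im[180:320,460:640],None,fx=4.2,fy=4.2,interpolation=cv2.INTER_CUBIC))
for x in(58,60,62): print(x,((P(x,30,44)-[460,180])*4.2).round(0))
E
```

```text
tool [0.56308342 0.04048312 0.09072881] yaw -0.37762334608787895 tilt [-7.70291470e-03  9.51821158e-04 -9.99969879e-01] 0.13174143805276906 50.08015364874154 [-10.04234373   5.22566386   6.0613854 ]
nominal [ 0.59898898  0.02614617  0.01173017 -0.37762335]
58 fence topcorner [566. 268.] [798. 264.]
60 fence topcorner [571.6 268. ] [815. 264.]
62 fence topcorner [577.1 268. ] [831. 264.]
railend [581.6 239.2] [511. 248.]
pinbase [546.7 226.2] [364. 194.]
pintop [563.8 234. ] [436. 227.]
58 [445. 370.]
60 [469. 370.]
62 [492. 370.]
```

View pics/w6c.png

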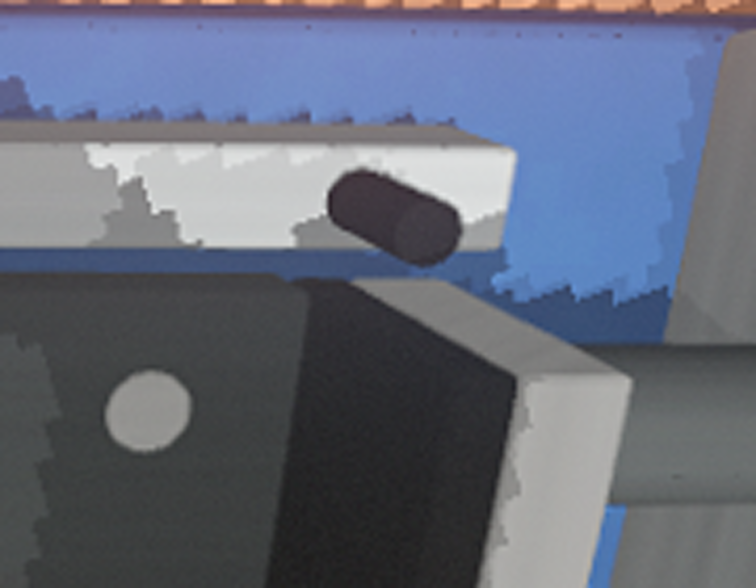

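Run:
```python
from h import *
c=r.get_calibration("wrist"); im=cv2.imread('pics/w6.png')
J=(.5861,.0312,0,-.382); rt,t=pose(J)
P=lambda x,y,z: ((proj(rt.apply(np.array([[x,y,z]])/1000)+t,c)[0]-[440,220])*5).round(0)
for x in(58,60,62,64,66): print(x,"bot",P(x,30,14),"top",P(x,30,44),"topcentre y=15",P(x,15,44))
print("rail end",P(75,35,24),"pin",P(60,40,36))
o=im[220:340,440:600].astype(float); o=np.clip((o-15)*4.5,0,255)
cv2.imwrite('pics/w6d.png',cv2.resize(o.astype(np.uint8),None,fx=5,fy=5,interpolation=cv2.INTER_CUBIC))
```

```text
58 bot [430. 121.] top [630. 240.] topcentre y=15 [593. 440.]
60 bot [453. 121.] top [658. 240.] topcentre y=15 [619. 440.]
62 bot [477. 121.] top [685. 240.] topcentre y=15 [646. 440.]
64 bot [500. 121.] top [713. 240.] topcentre y=15 [673. 440.]
66 bot [523. 122.] top [740. 240.] topcentre y=15 [699. 439.]
rail end [708.  96.] pin [619.  70.]
```

View pics/w6d.png

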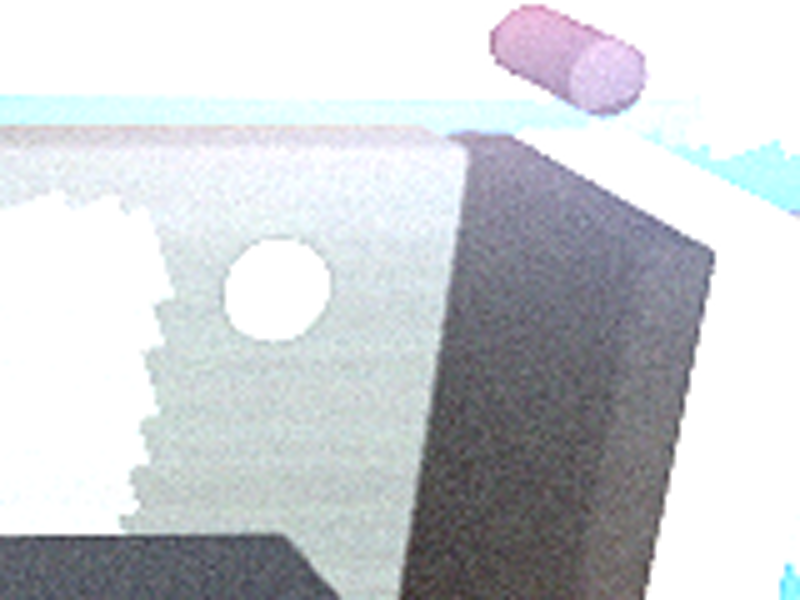

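The enhanced crop shows the rubber's top-front edge at about (640,240). The prediction for x = 60 is about 647 after correcting for the pin (seen at 608, predicted 619), so the face is within about 0.5 mm of the pins. The tool leans 0.44° toe-down from compliance, so I'll level it, which also adds about 0.5 mm of push.

play_rows(translation=[[0, 0, 0.0001], [0, 0, 0.0001], [0, 0, 0], [0, 0, 0]], delta_rot=[[-0.25, 0, 0], [-0.2, 0, 0], [0, 0, 0], [0, 0, 0]], grip=[-1, -1, -1, -1])

```text
clock: 14.92
tool_pos: [0.5628, 0.0406, 0.0907]
eef_rot: [0.827, 0.562, -0.001, 0.001]
contact_force: [-11.6, 5.5, 9.1]
opening: 0.133
finger_force: 50.0
```

```bash
cat > e.py <<'E'
from h import *
# fence x by fitting brightness step along predicted top-front edge, relative to the pin top's centroid
s=r.get_state(); c=r.get_calibration("wrist"); r.snapshot("wrist"); im=cv2.imread('pics/wl.png')
import sys
g=cv2.GaussianBlur(im.sum(2).astype(np.float32),(0,0),.7); J=(.5861,.0312,0,-.382); rt,t=pose(J)
P=lambda x,y,z: proj(rt.apply(np.array([[x,y,z]])/1000)+t,c)[0]
xs=np.arange(55,68,.25); prof=[]
for x in xs: 
    q=np.float32([P(x,y,44) for y in np.arange(5,28,.5)])
    prof.append(cv2.remap(g,q[None,:,0],q[None,:,1],1).mean())
d=np.gradient(np.array(prof),xs); print(list(zip(xs[:44:1],np.round(d[:44],1))))
p=P(60,40,36); print("pin pred",p)
w=g[int(p[1])-8:int(p[1])+9,int(p[0])-12:int(p[0])+13]; 
print((w/3).astype(int)[::2])
E
python3 m.py; python3 e.py
```

```text
tool [0.56275085 0.04060857 0.09071651] yaw -0.3774390678858669 tilt [-0.00101518 -0.00203793 -0.99999741] 0.13282112670095697 50.000680619850755 [-11.59618333   5.48096372   9.09354572]
nominal [ 0.59896001  0.02614376  0.01171662 -0.37743907]
[(np.float64(55.0), np.float32(-0.1)), (np.float64(55.25), np.float32(0.2)), (np.float64(55.5), np.float32(0.2)), (np.float64(55.75), np.float32(0.2)), (np.float64(56.0), np.float32(0.5)), (np.float64(56.25), np.float32(0.8)), (np.float64(56.5), np.float32(1.0)), (np.float64(56.75), np.float32(1.2)), (np.float64(57.0), np.float32(1.5)), (np.float64(57.25), np.float32(1.0)), (np.float64(57.5), np.float32(0.3)), (np.float64(57.75), np.float32(0.7)), (np.float64(58.0), np.float32(2.5)), (np.float64(58.25), np.float32(5.6)), (np.float64(58.5), np.float32(9.5)), (np.float64(58.75), np.float32(11.3)), (np.float64(59.0), np.float32(9.5)), (np.float64(59.25), np.float32(6.5)), (np.float64(59.5), np.float32(4.3)), (np.float64(59.75), np.float32(3.8)), (np.float64(60.0), np.float32(3.0)), (np.float64(60.25), np.float32(2.2)), (np.float64(60.5), np.float
[... 1103 characters left out ...]
66  66  67  67  66  66  66  71  92 138
  192 218 222 221 221 221 220]
 [ 60  60  60  61  64  66  67  67  67  67  66  66  67  66  65  65  65  79
  134 194 215 214 209 195 183]
 [ 58  58  59  62  65  66  66  66  66  65  65  65  66  66  66  65  64  68
   99 148 169 165 162 160 159]
 [ 58  58  59  63  66  65  65  65  65  64  64  65  65  65  65  64  63  69
  101 141 158 160 160 160 160]
 [ 57  56  58  62  65  66  64  64  64  64  64  64  64  65  65  63  65  86
  127 155 159 159 159 158 158]
 [ 79  67  60  60  63  63  64  64  64  63  63  62  61  58  57  60  71  94
  109 112 111 111 111 111 112]
 [ 89  88  86  82  76  71  67  63  61  58  56  57  59  64  79  93 101 103
  103 103 103 102 102 106 122]]
```

play_rows(translation=[[0, 0.0002, -0.0003], [0, 0, 0], [0, 0, 0], [0, 0, 0]], delta_rot=[[0, 0, 0], [0, 0, 0], [0, 0, 0], [0, 0, 0]], grip=[-1, -1, -1, -1])

```text
clock: 15.52
tool_pos: [0.563, 0.0405, 0.0907]
eef_rot: [0.827, 0.562, -0.001, 0.001]
contact_force: [-10.0, 4.9, 6.0]
opening: 0.135
finger_force: 50.0
```

```bash
python3 m.py; python3 e.py | head -1 | tr ')' '\n' | grep -A0 -n float32 | sed -n 1,0p
python3 - <<'E'
import subprocess,re
o=subprocess.run(["python3","e.py"],capture_output=True,text=True).stdout
v=[float(x) for x in re.findall(r"float(?:64|32)\(([-\d.]+)\)",o)]; x,d=v[::2],v[1::2]
i=max(range(8,32),key=lambda k:d[k]); print("edge",x[i],d[i-1:i+2]); print(o[o.index("pin"):])
E
```

```text
tool [0.56300154 0.04053057 0.0907456 ] yaw -0.37749746593414396 tilt [-9.96564203e-04 -1.91317640e-03 -9.99997673e-01] 0.13457321047437407 50.00062292441726 [-9.96831698  4.92728972  6.03541539]
nominal [ 0.5992107   0.02606926  0.0117457  -0.37749747]
2:, np.float32(-0.6
edge 59.0 [9.6, 11.7, 10.3]
pin pred [562.08972987 233.57936041]
[[ 64  63  63  62  61  63  70  87 116 143 161 185 205 215 218 218 217 217
  217 217 217 217 217 217 217]
 [ 63  63  63  63  62  62  62  63  63  64  67  77  97 129 156 182 209 219
  220 219 219 219 219 219 219]
 [ 61  61  61  62  62  64  66  67  68  69  68  67  67  66  67  82 126 184
  215 221 221 221 221 221 220]
 [ 60  60  61  63  66  67  67  67  67  67  67  67  67  67  66  65  74 118
  183 214 215 210 197 187 182]
 [ 59  60  62  65  67  66  66  66  67  66  65  65  65  65  66  65  66  85
  135 167 166 162 161 160 160]
 [ 58  59  61  64  66  66  65  65  65  65  65  65  66  66  66  65  65  82
  124 154 161 161 160 160 160]
 [ 56  57  61  64  64  64  65  64  65  64  65  64  64  64  64  63  75 112
  149 159 159 159 159 159 159]
 [ 68  62  59  62  63  64  64  64  64  64  64  62  59  58  58  64  84 105
  112 112 111 111 111 112 112]
 [ 89  87  83  77  70  66  63  61  58  57  58  59  61  68  81  97 103 104
  104 103 103 103 102 108 127]]
```

The face is at about 59.8 mm, level with the pins. A short hold to confirm it's steady.

play_rows(translation=[[0, 0.0002, 0], [0, 0, 0], [0, 0, 0], [0, 0, 0], [0, 0, 0], [0, 0, 0]], delta_rot=[[0, 0, 0], [0, 0, 0], [0, 0, 0], [0, 0, 0], [0, 0, 0], [0, 0, 0]], grip=[-1, -1, -1, -1, -1, -1])

```text
clock: 16.42
tool_pos: [0.563, 0.0405, 0.0907]
eef_rot: [0.827, 0.562, -0.001, 0.0]
contact_force: [-11.2, 6.2, 6.5]
opening: 0.128
finger_force: 50.0
```

```bash
python3 -c "
from plant import r
print(r.get_state()['tool_pos'],r.get_state()['contact_force']); print(r.finish_job())"
```

```text
[0.56299898 0.04054624 0.09072141] [-11.23287362   6.23431678   6.49421764]
the job is handed in; nothing more can be done
None
```

I handed the job in at about 16 s: the long bracket is held flat and square in the jig, pressing the fence to about 59.8 mm (target 60, level with the pins). The wrist reads about 12–13 N along the lane including friction, so I estimate roughly 8 N on the fence; the result of the judging was not shown.

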